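Clear the forging block into the scrap tray

ROBOT

A 6-joint arm with a two-finger parallel gripper is mounted at the origin on the work surface. World frame = base frame: x ahead of the robot, y to its left, z up, the work surface at z = 0. Lengths are in m, angles in degrees, forces in N, time in s.
With the tool pointing down it reaches from about 0.4 to 0.825 m from the base axis. Payload 7 kg.
Tool frame: the origin (TCP) lies at the centre of the arm's flange, where the gripper is bolted on; the fingertips stand 178 mm ahead of it and the grasp point (between the pads) lies 159 mm ahead of it; z points along the fingers, y is the line along which they close (so a half turn about z gives the same grasp; the last joint's range is limited). The gripper opens to 88 mm and grips with 3 to 60 N. Pads are 19 mm wide; open, the fingers measure 130 mm over their backs; the gripper's body (78 mm by 193 mm) begins 47 mm behind the grasp point.
Start: joints at [-53.68, 20.546, 0.682, 0, -70.136, -16.507], TCP at [0.229, -0.635, 0.405] pointing down, gripper open.
Joint ranges: [-176.03, 176.03], [-82.01, 121.73], [-58.28, 71.71], [-173.87, 95.51], [-174.79, -0.11], [-173.66, 173.66]. Speed limits (degrees/s): [136.94, 136.94, 172.46, 180, 180, 180].

INTERFACE

Orientations are given as [roll, pitch, yaw] about the fixed x, y, z axes, in that order (R = Rz(yaw) Ry(pitch) Rx(roll)).
In Python, from plant import telemetry, snapshot, workorder, nets gives the robot as it stands.
- The arm moves only by the shell command python3 -m creep 'ROWS'. ROWS is JSON, a list that holds one entry, the list of rows, each a list of 5 numbers: the shift along the tool's x, y, z normalised to -1 to 1, where 1 is 0.2 m, then the turn about the tool's z normalised to -1 to 1, where 1 is pi/2 rad, then the opening, from 0 (shut) to 1 (fully open). In form: [[[x, y, z, spin, hand], ...]]. A call has 1 to 8 rows; each row shifts and turns the commanded pose from where the row before left it, along the tool's axes as they then stand; what a row does not reach is not made up. A row lasts 1/12 s, in which the tool goes at most 41.7 mm and 7.16 degrees, less where a joint would pass 70% of its speed; a pose out of reach is approached as far as the arm can. A call with a number of a shift or a turn outside -1 to 1 is refused whole. A call with a gripper value outside its range is refused whole. The fingers move at their own pace and stop on an object; the grip force is fixed at half the most. Time passes only in rows, so rows that do not move let the fingers close. It gives the time, the measured TCP pose, the force, the opening and the grip force at its end, in the units of the state.
- telemetry.get_obs(): the state, without advancing time (a new reading comes with each control period).
- snapshot(name): name is "side" or "top" or "wrist"; returns a dict with "frame" (480x640x3 uint8, red, green, blue), "fx", "fy", "cx", "cy" (pixels), "rvec" (rotation vector, rad) and "tvec" (3), from world to camera coordinates, as OpenCV has them; the wrist camera has in their place "mount" (4x4, takes a point from camera to tool coordinates, whose origin is the TCP and whose axes are the flange's). Camera axes: x right, y down, z forward; pixel columns grow to the right and rows downward; lengths in m; the calibration is good to about 2 mm. The wrist camera is an equidistant fisheye: a pixel r from the principal point sees the ray r / f radians off the axis. A picture is of the moment at which its call begins: read the wrist's pose just before it. There is no depth.
- workorder.close_job(): hands the job in; it is judged then, once.
Trained networks look in a picture, given as the dict that the camera call returned (one of the last four; its "shot" number tells which), for a name from the list of things; names that differ only in an ending like _2 or _b are one class to them, and where a whole thing is asked for, a point or a joint stands for the part that bears it (a point fixed in the world has none). Each returns a list of dicts, best first, with "confidence" (0 to 1); they miss things now and then, are a little off and sometimes report something else, mostly with a low value. They report only what shows in the picture. A call takes as long as a camera call.
- nets.find_in(picture, query): "uv" ([column, row] in pixels, amid what is visible of it).
- nets.masks_of(picture, query): "region" (480x640 bool, what is visible of it) and "uv" ([column, row] in pixels, amid what is visible of it).
- nets.landmark_of(picture, query): "uv" ([column, row] in pixels: a listed point, or the origin of a listed thing).
The state is a dict: "clock": time; "joint_pos": joint angles; "qvel": joint speeds; "tau": joint torques, N m; "tool_pos": TCP position; "orientation": TCP orientation; "force": force on the tool from outside, world axes, zero at the start; "moment": the same for the moment, N m; "opening": finger opening in m; "gripper_force": force on a finger pad.
Only numpy, scipy, OpenCV 4.12 (cv2) and the standard library are available. Lean on these libraries where they do the work, as an engineer would, in place of code of your own. Each camera call takes 0.05 s, during which the arm holds its last target. There are 200 camera calls.

TASK

Clear the iron worker's forging block. First take the blue chip guard off the block by its red grip, hook it over the square rail at the rail's end nearer the block, slide it along the rail, hanging, until it is centred on the yellow band, and let go. Then push the three metal offcuts (bar, angle, plate) across the block and off its edge into the orange scrap tray, without lifting them; leave the hammer, pliers, jar, sanding block and red box where they are.

Things in the scene. Friction and masses are not known exactly. Their poses are not given: they have to be found in the camera images.
- block: Fixed dark steel forging block, 280 (x) by 220 (y) mm, 60 mm high; origin at the centre of its underside on the bench. The scrap tray stands against its -y side.
- tray: Fixed orange scrap tray, open on top, 300 (x) by 170 (y) mm, 52 mm high, walls and floor 4 mm; it stands 2 mm off the block's -y side, parallel to it, its rim 8 mm below the block's top. Origin at the centre of its underside.
- tray_in (a point): Centre of the tray's inner floor (4 mm above the bench); axes as the tray's.
- guard: Loose blue sheet-metal chip guard, 0.25 to 0.45 kg, standing on the block between offcuts and tray, with a steel hook and a red grip on top, 201 mm high. Origin at the centre of its foot's underside. Foot 56 (x) by 110 (y) by 4 mm; upright sheet 110 mm wide (y), 4 mm thick, at x = 0, up to z = 89 mm. At the start its x axis points roughly to +y.
- guard_hook (a point): Middle of the underside of the hook's flat top (5 mm thick), 150 mm above the guard's origin; rests on the rail's top. Axes as the guard's; hook 40 mm wide (y). Strap behind at x = -19 to -15, tip at x = 15 to 19 reaching 24 mm down; foot of the strap and top of the sheet 59 mm down. So the rail enters from +x, 24 to 59 mm below this point.
- guard_grip (a point): Centre of the guard's red grip, 178 mm above the guard's origin. Grip 16 (x) by 40 (y) by 46 (z) mm, standing on the hook's flat top. Axes as the guard's.
- rail: Fixed square aluminium rail along its y axis, 14 by 14 mm, top 190 mm above the bench, between two posts 20 by 20 mm (190 mm high) at y = -180 and +180 mm; post feet 80 (x) by 50 (y) by 6 mm. Origin on the bench below the rail's middle. The -y end is the one nearer the block.
- rail_top (a point): Middle of the rail's top face, 190 mm above the bench; axes as the rail's.
- mark: Yellow band 44 mm long round the rail, on its +y half; origin at the band's centre, on the rail's axis (7 mm below its top); y along the rail.
- bar_offcut: Steel bar offcut, 72 (x) by 28 (y) by 20 (z) mm, on the forging block at the start, loose, steel grey. Origin at the centre of its underside.
- angle_offcut: Angle offcut of pale metal, 64 mm long (x), loose on the block: flat leg 30 (y) by 5 mm, upright leg 5 mm thick at y = 10 to 15 mm, 30 mm high overall. Origin at the centre of the flat leg's underside.
- plate_offcut: Copper plate offcut, 62 (x) by 46 (y) by 14 (z) mm, loose on the block. Origin at the centre of its underside.
- hammer: Bystander: hammer about 260 mm long, lying beyond the block; origin under its middle, handle to -x of its own frame.
- pliers: Bystander: pliers 150 mm long and 16 mm high, lying on the robot's side of the rail; origin near the pivot, handles to -x of their own frame.
- jar: Bystander: amber jar with black cap, 64 mm across, 110 mm high, beyond the rail; origin at the centre of its underside.
- sanding_block: Bystander: reddish sanding block 100 by 70 by 45 mm, near left; origin at the centre of its underside.
- red_box: Bystander: red box 100 by 100 by 90 mm, far left; origin at the centre of its underside.

How it is judged (in metres and radians):
On the way, in this order (a step that is already met when the one before it is completed fails the run):
1. the guard hangs on the rail, hooked on at the end nearer the block, at least 60 mm short of the yellow band's centre (x of guard_hook in the frame of rail_top between -0.012 and 0.012 m and z of guard_hook in the frame of rail_top between -0.006 and 0.006 m and contact force between guard and rail above 0.3 N and angle between the y axis of guard and the y axis of rail, either way round below 0.25 rad and y of guard_hook in the frame of mark below -0.06 m), for 0.1 s.
2. the guard, hanging on the rail, is within 15 mm of the yellow band's centre and released, with all offcuts still on the block (x of guard_hook in the frame of rail_top between -0.012 and 0.012 m and z of guard_hook in the frame of rail_top between -0.006 and 0.006 m and contact force between guard and rail above 0.3 N and angle between the y axis of guard and the y axis of rail, either way round below 0.25 rad and y of guard_hook in the frame of mark between -0.015 and 0.015 m and contact force between the fingers and guard below 0.1 N and height (world z) of each of bar_offcut, angle_offcut, plate_offcut above 0.05 m), for 0.2 s.
3. all three offcuts are in the tray (x of bar_offcut in the frame of tray_in between -0.146 and 0.146 m and y of bar_offcut in the frame of tray_in between -0.081 and 0.081 m and z of bar_offcut in the frame of tray_in between -0.01 and 0.044 m and x of angle_offcut in the frame of tray_in between -0.146 and 0.146 m and y of angle_offcut in the frame of tray_in between -0.081 and 0.081 m and z of angle_offcut in the frame of tray_in between -0.01 and 0.044 m and x of plate_offcut in the frame of tray_in between -0.146 and 0.146 m and y of plate_offcut in the frame of tray_in between -0.081 and 0.081 m and z of plate_offcut in the frame of tray_in between -0.01 and 0.044 m), for 0.2 s.
At the end, for the whole second after the job is handed in: The guard hangs at rest on the rail by its hook, within 15 mm of the yellow band's centre along the rail and within 0.25 rad of parallel to it, released; all three offcuts lie at rest inside the scrap tray, below its rim (all of step 3 and x of guard_hook in the frame of rail_top between -0.012 and 0.012 m and z of guard_hook in the frame of rail_top between -0.006 and 0.006 m and contact force between guard and rail above 0.3 N and angle between the y axis of guard and the y axis of rail, either way round below 0.25 rad and y of guard_hook in the frame of mark between -0.015 and 0.015 m and contact force between the fingers and guard below 0.1 N and linear speed of each of bar_offcut, angle_offcut, plate_offcut, guard below 0.02 m/s); the robot touches nothing.
It fails at once if a bystander (hammer, pliers, jar, sanding block or red box) is moved more than 30 mm (distance of any of hammer, pliers, jar, sanding_block, red_box from where it was at the start of the episode above 0.03 m).
It fails at once if an offcut is lifted more than 40 mm above the block's top (height (world z) of any of bar_offcut, angle_offcut, plate_offcut above 0.1 m).
It also fails if it takes over 67 s, if anything falls off the work surface, if the arm or the gripper's body presses on something with over 40 N, if the wrist force passes 120 N, or if a joint passes its speed limit or range.

## Working session

There is one attempt and no reset: what is moved stays moved. The work goes in short steps, Python scripts to look and compute and a shell command to move; the robot and the scene stay as the last step left them, time stands still between calls to the robot, and variables do not carry over. Pictures are saved under pics/ and viewed, at most 13 in all, crops included, and the job is handed in when it is done.

```bash
ls; mkdir -p pics
cat > h.py <<'E'
import numpy as np, cv2
from scipy.spatial.transform import Rotation as R
from plant import telemetry, snapshot, workorder, nets
def ray(p,uv):
    Rm=cv2.Rodrigues(np.array(p["rvec"],float))[0]; t=np.array(p["tvec"],float).ravel()
    d=Rm.T@np.array([(uv[0]-p["cx"])/p["fx"],(uv[1]-p["cy"])/p["fy"],1.]); return -Rm.T@t,d
def atz(p,uv,z):
    c,d=ray(p,uv); return c+d*(z-c[2])/d[2]
def tri(rs):
    A=np.zeros((3,3));b=np.zeros(3)
    for c,d in rs:
        d=d/np.linalg.norm(d);M=np.eye(3)-np.outer(d,d);A+=M;b+=M@c
    x=np.linalg.solve(A,b); return x,[np.linalg.norm(np.cross(x-c,d/np.linalg.norm(d))) for c,d in rs]
E
python3 - <<'E'
from h import *
np.set_printoptions(precision=4,suppress=True)
o=telemetry.get_obs();print({k:o[k] for k in("clock","tool_pos","orientation","opening")})
P={n:snapshot(n) for n in("top","side")}
for n in P: cv2.imwrite(f"pics/{n}0.png",P[n]["frame"][...,::-1]); print(n,ray(P[n],(320,240)))
for q in "block tray_in guard guard_hook guard_grip rail rail_top mark bar_offcut angle_offcut plate_offcut hammer pliers jar sanding_block red_box".split():
    uv={}
    for n in P:
        l=nets.landmark_of(P[n],q)
        if l: uv[n]=l[0]["uv"]; print(q,n,np.array(l[0]["uv"]),round(l[0]["confidence"],2))
    if len(uv)==2: print("   ",*tri([ray(P[n],uv[n]) for n in uv]))
E
```

```text
pics
{'clock': 0.0, 'tool_pos': array([ 0.2287, -0.6348,  0.4037]), 'orientation': array([ 179.9042,   -0.0072, -160.1942]), 'opening': 0.08746887935190262}
top (array([ 0.3591, -0.0118,  1.1677]), array([ 0.213 ,  0.0117, -0.9771]))
side (array([0.3714, 0.7211, 0.6356]), array([ 0.1936, -0.8268, -0.5285]))
block top [411.8 275.7] 0.89
block side [348.2 257.4] 0.81
    [ 0.5192 -0.2102 -0.0015] [np.float64(0.005174124448750784), np.float64(0.0051741244487506916)]
tray_in top [492.7 271.6] 0.79
tray_in side [355.9 217.9] 0.98
    [ 0.5261 -0.3934  0.0155] [np.float64(0.001411001687171733), np.float64(0.0014110016871716775)]
guard top [442.6 256.1] 0.61
guard side [337.7 221.2] 0.89
    [ 0.556  -0.2686  0.0686] [np.float64(0.0005928618384744345), np.float64(0.0005928618384744231)]
guard_hook top [459.4 240.1] 0.75
guard_hook side [339.2 173.6] 0.86
    [ 0.5596 -0.2724  0.2029] [np.float64(0.003765308918577604), np.float64(0.0037653089185772496)]
guard_grip top [460.7 237.9] 0.82
guard_grip side [192.5 325. ] 0.58
    [ 0.8562 -0.3242 -0.3636] [np.float64(0.1964862949598509), np.float
[... 967 characters left out ...]
3051319662129857), np.float64(0.0033051319662127177)]
pliers top [223.7 329.4] 0.97
pliers side [368.9 403.3] 0.7
    [0.4049 0.225  0.0006] [np.float64(0.005171261063084549), np.float64(0.005171261063084439)]
jar top [268.4 172.8] 0.6
jar side [189.6 324.4] 0.92
    [0.7862 0.1256 0.0052] [np.float64(0.003739709252710671), np.float64(0.0037397092527105846)]
sanding_block top [174.3 346.9] 0.67
sanding_block side [377.6 468.6] 0.85
    [ 0.3723  0.3362 -0.0005] [np.float64(0.0011265360168965523), np.float64(0.0011265360168966345)]
red_box top [177.5 192.9] 0.68
red_box side [154.2 424.1] 0.71
    [ 0.7403  0.3471 -0.0061] [np.float64(0.0005028612862315643), np.float64(0.0005028612862313975)]
```

View pics/top0.png

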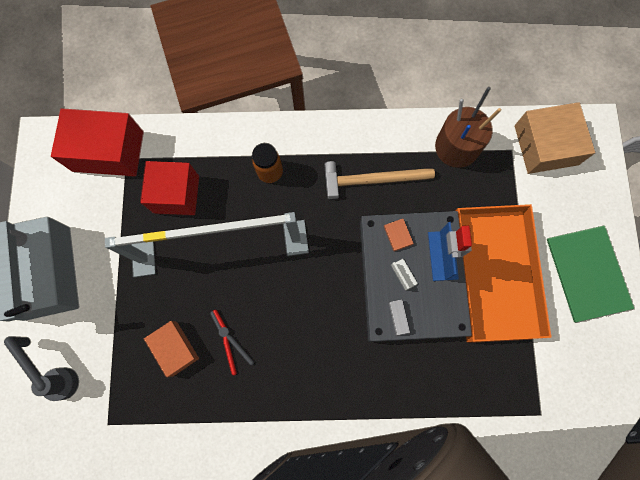

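View pics/side0.png

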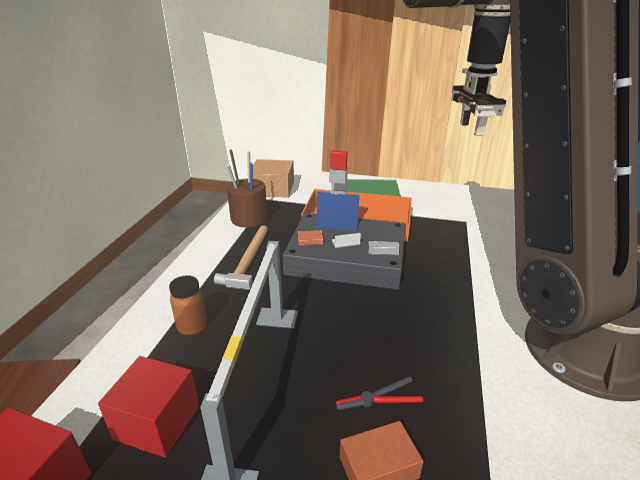

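The top view shows the block (365–470, 210–340) with the plate at (399,234), the angle at (404,274) and the bar at (399,317). The guard's grip is at (463,237), the rail runs from (295,218) to (110,242), and the band is at (154,237). The side view agrees, and the near side of the rail is free.

```bash
python3 - <<'E'
from h import *
np.set_printoptions(precision=4,suppress=True)
w=snapshot("wrist");print({k:w[k] for k in w if k!="frame"})
P={n:snapshot(n) for n in("top","side")}
def rect(p,q,z):
    m=nets.masks_of(p,q)
    if not m: print(q,"none");return
    r=m[0]["region"].astype(np.uint8)
    c=max(cv2.findContours(r,0,cv2.CHAIN_APPROX_NONE)[0],key=cv2.contourArea)[:,0]
    X=np.array([atz(p,u,z)[:2] for u in c]);b=cv2.minAreaRect((X*1000).astype(np.float32));print(q,m[0]["confidence"],b)
t=P["top"]
for q,z in (("block",.06),("tray",.052),("rail",.19),("mark",.19),("bar_offcut",.08),("angle_offcut",.07),("plate_offcut",.074),("guard_grip",.25),("guard",.15)): rect(t,q,z)
for n in P:
    hsv=cv2.cvtColor(P[n]["frame"],cv2.COLOR_RGB2HSV)
    y=cv2.inRange(hsv,(22,150,120),(34,255,255)); 
    k,l,s,c=cv2.connectedComponentsWithStats(y); i=1+np.argmax(s[1:,4]);print(n,"yellow",s[i],c[i],atz(P[n],c[i],.185))
    for q in("rail_top","mark","tray_in","block"):
        for d in nets.landmark_of(P[n],q)[:1]: print(n,q,d["uv"],atz(P[n],d["uv"],{"rail_top":.19,"mark":.183,"tray_in":.004,"block":0}[q]))
E
python3 -m creep '[[[0,0,-0.2,-0.077,1],[0,0,-0.2,-0.077,1],[0,0,-0.2,-0.077,1],[0,0,0,-0.077,1],[0,0,0,-0.077,1],[0,0,0,-0.077,1],[0,0,0,-0.077,1],[0,0,0,-0.077,1]]]'
```

```text
{'fx': 371.64829954431775, 'fy': 371.64829954431775, 'cx': 322.0552978776334, 'cy': 236.56697054623552, 'mount': array([[-0.0007, -0.9624, -0.2718,  0.0731],
       [ 1.    , -0.0005, -0.0008,  0.0004],
       [ 0.0007, -0.2718,  0.9624,  0.0204],
       [ 0.    ,  0.    ,  0.    ,  1.    ]]), 'shot': 3}
block 0.73 ((519.3859252929688, -204.55654907226562), (279.96087646484375, 223.4622344970703), 1.8629692792892456)
tray 0.68 ((523.0731811523438, -397.7386169433594), (302.54132080078125, 183.49783325195312), 1.64851713180542)
rail 0.57 ((589.4357299804688, 165.76385498046875), (281.2359924316406, 83.63816833496094), 88.779541015625)
mark 0.63 ((586.9811401367188, 329.6942443847656), (18.337844848632812, 43.94990539550781), 7.834338188171387)
bar_offcut 0.93 ((425.1921081542969, -163.6849365234375), (71.63976287841797, 30.473220825195312), 10.781635284423828)
angle_offcut 0.64 ((519.0994873046875, -181.02586364746094), (63.70962905883789, 31.437376022338867), 26.99927520751953)
plate_offcut 0.55 ((606.1676025390625, -172.61354064941406), (64.8191146850586, 48.622039794921875), 20.085
[... 248 characters left out ...]
 yellow [143 231  23  10 176] [153.875  235.6477] [0.5894 0.3318 0.185 ]
top rail_top [200.9, 229.2] [0.5994 0.2369 0.19  ]
top mark [150.7, 236.4] [0.5885 0.3388 0.183 ]
top tray_in [493.8, 275.8] [ 0.5194 -0.3987  0.004 ]
top block [411.0, 274.7] [ 0.5265 -0.208   0.    ]
side yellow [222 336  19  24 260] [231.4577 348.0731] [0.5909 0.3247 0.185 ]
side rail_top [248.8, 302.3] [0.6008 0.2316 0.19  ]
side mark [232.8, 351.2] [0.5877 0.328  0.183 ]
side tray_in [353.3, 219.3] [ 0.5336 -0.4034  0.004 ]
side block [347.6, 256.0] [ 0.5162 -0.2134  0.    ]
clock: 3.37
tool_pos: [0.2287, -0.635, 0.5247]
orientation: [-180.0, -0.0, -104.4]
force: [-0.0, 0.2, -0.5]
opening: 0.0875
gripper_force: 0.0
```

```bash
python3 -m creep '[[[0,0,0,-0.077,1],[0,0,0,-0.077,1],[0,0,0,-0.077,1],[0,0,0,-0.077,1],[0,0,0,-0.077,1],[0,0,0,-0.077,1],[0,0,0,-0.077,1],[0,0,0,-0.077,1]]]' >/dev/null
python3 -m creep '[[[0,0,0,-0.077,1],[0,0,0,-0.077,1],[0,0,0,-0.077,1],[0,0,0,-0.077,1],[0,0,0,-0.077,1],[0,0,0,-0.077,1],[0,0,0,-0.077,1],[0,0,0,0,1]]]'
python3 -m creep '[[[0.125,-0.152,0,0,1],[0.125,-0.152,0,0,1],[0.125,-0.152,0,0,1],[0.125,-0.152,0,0,1],[0.125,-0.152,0,0,1],[0.125,-0.152,0,0,1]]]' >/dev/null
python3 -m creep '[[[0.125,-0.152,0,0,1],[0.125,-0.152,0,0,1],[0.125,-0.152,0,0,1],[0.125,-0.152,0,0,1],[0.125,-0.152,0,0,1],[0.125,-0.152,0,0,1],[0,0,0,0,1],[0,0,0,0,1]]]'
cat >> h.py <<'E'
def wray(p,o,uv):
    u=np.array([uv[0]-p["cx"],uv[1]-p["cy"]]);r=np.hypot(*u);th=r/p["fx"]
    d=np.r_[u/r*np.sin(th),np.cos(th)];M=np.array(p["mount"]);T=R.from_euler("xyz",o["orientation"],degrees=True).as_matrix()
    return np.array(o["tool_pos"])+T@M[:3,3],T@M[:3,:3]@d
def watz(p,o,uv,z):
    c,d=wray(p,o,uv);return c+d*(z-c[2])/d[2]
def wshot(name=None):
    o=telemetry.get_obs();p=snapshot("wrist")
    if name: cv2.imwrite(f"pics/{name}.png",p["frame"][...,::-1])
    return o,p
def wrect(p,o,m,z):
    c=max(cv2.findContours(m.astype(np.uint8),0,cv2.CHAIN_APPROX_NONE)[0],key=cv2.contourArea)[:,0]
    return cv2.minAreaRect(np.array([watz(p,o,u,z)[:2]*1000 for u in c]).astype(np.float32))
E
python3 - <<'E'
from h import *
o,p=wshot("w1");print(o["clock"],o["tool_pos"],o["orientation"])
for q,z in (("bar_offcut",.08),("angle_offcut",.07),("plate_offcut",.074),("guard_grip",.261)):
    m=nets.masks_of(p,q)
    if m: print(q,round(m[0]["confidence"],2),m[0]["uv"],wrect(p,o,m[0]["region"],z))
E
```

```text
clock: 4.7
tool_pos: [0.2287, -0.635, 0.5247]
orientation: [-180.0, -0.0, -0.5]
force: [0.0, -0.4, 0.5]
opening: 0.0877
gripper_force: 0.0
clock: 5.87
tool_pos: [0.5351, -0.2727, 0.5243]
orientation: [-180.0, 0.0, -0.8]
force: [-0.3, -1.3, 0.6]
opening: 0.0874
gripper_force: 0.0
5.8667 [ 0.53510658 -0.27266705  0.52425292] [-1.79988771e+02  3.55888765e-02 -8.26573802e-01]
bar_offcut 0.7 [238.4, 284.9] ((427.715576171875, -168.23939514160156), (75.3936538696289, 32.28467559814453), 9.623619079589844)
angle_offcut 0.94 [244.7, 210.0] ((516.8091430664062, -181.36331176757812), (65.05917358398438, 40.6514892578125), 29.00351333618164)
plate_offcut 0.59 [239.6, 137.2] ((607.5997314453125, -175.76687622070312), (63.17706298828125, 49.10745620727539), 18.12005043029785)
guard_grip 0.75 [47.1, 40.1] ((707.7008056640625, -56.37775421142578), (88.72171020507812, 34.953121185302734), 64.5830078125)
```

View pics/w1.png

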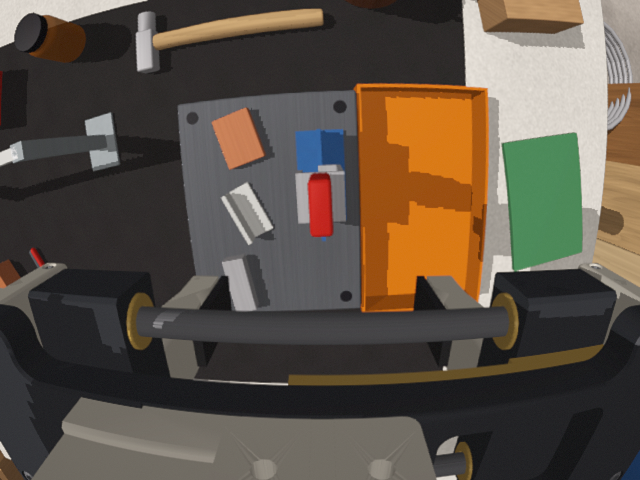

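The wrist view shows the grip at (320,207), lying along the tool's x. The plate is at (239,137), the angle at (247,212) and the bar at (240,284). I'll measure the grip from its red colour.

Run:
```python
from h import *
o,p=wshot()
hsv=cv2.cvtColor(p["frame"],cv2.COLOR_RGB2HSV)
def comp(m):
    m[:150]=0;m[260:]=0;m[:,:280]=0;m[:,360:]=0;return m>0
red=cv2.inRange(hsv,(0,180,60),(6,255,255))|cv2.inRange(hsv,(174,180,60),(180,255,255))
print(np.unique(hsv[175:240:4,320,2]),hsv[170:242:3,320,2])
for v in(60,180,210):
    m=comp(red.copy()&cv2.inRange(hsv,(0,0,v),(180,255,255)));print(v,m.sum(),wrect(p,o,m,.261))
b=cv2.inRange(hsv,(100,120,60),(130,255,255));b[:110]=0;b[260:]=0;b[:,:280]=0;b[:,352:]=0
print(wrect(p,o,b,.149))
t=snapshot("top");hs=cv2.cvtColor(t["frame"],cv2.COLOR_RGB2HSV)
for n in("top","side"):
    t=snapshot(n)
    print(n,[(l["uv"],l["confidence"],atz(t,l["uv"],.21)) for l in nets.landmark_of(t,"guard_hook")[:1]],[(l["uv"],atz(t,l["uv"],.238)) for l in nets.landmark_of(t,"guard_grip")[:2]])
```

```text
[116 124 159 186 190 193 194 195 197] [126 112 144 190 197 196 196 195 196 195 195 195 194 194 194 195 194 194
 193 194 194 153 161 124]
60 1336 ((561.237548828125, -271.4989929199219), (41.95899963378906, 15.106339454650879), 1.310805320739746)
180 1048 ((559.5018920898438, -270.48638916015625), (36.9508171081543, 12.911065101623535), 1.559617519378662)Traceback (most recent call last):
  File "<stdin>", line 9, in <module>
  File "h.py", line 25, in wrect
    c=max(cv2.findContours(m.astype(np.uint8),0,cv2.CHAIN_APPROX_NONE)[0],key=cv2.contourArea)[:,0]
      ~~~^^^^^^^^^^^^^^^^^^^^^^^^^^^^^^^^^^^^^^^^^^^^^^^^^^^^^^^^^^^^^^^^^^^^^^^^^^^^^^^^^^^^^
ValueError: max() iterable argument is empty
```

```bash
python3 -m creep '[[[0.125,-0.008,0,-0.025,1],[0,0,0,0,1],[0,0,0.15,0,1],[0,0,0.15,0,1],[0,0,0.15,0,1],[0,0,0.1,0,1],[0,0,0.07,0,1],[0,0,0,0,1]]]'
python3 -m creep '[[[0,0,0,0,0],[0,0,0,0,0],[0,0,0,0,0],[0,0,0,0,0],[0,0,0,0,0],[0,0,0,0,0],[0,0,0,0,0],[0,0,0,0,0]]]'
python3 -c "
from h import *
print(wshot('w2')[0]['force'])"
```

```text
clock: 6.83
tool_pos: [0.5576, -0.2736, 0.3971]
orientation: [-179.9, 0.3, 1.3]
force: [0.1, 0.4, 0.1]
opening: 0.0878
gripper_force: 0.0
clock: 7.5
tool_pos: [0.5589, -0.2731, 0.4008]
orientation: [180.0, -0.0, 1.5]
force: [0.6, -0.7, -0.4]
opening: 0.0401
gripper_force: 0.0
[ 0.63747843 -0.6855878  -0.39160365]
```

View pics/w2.png

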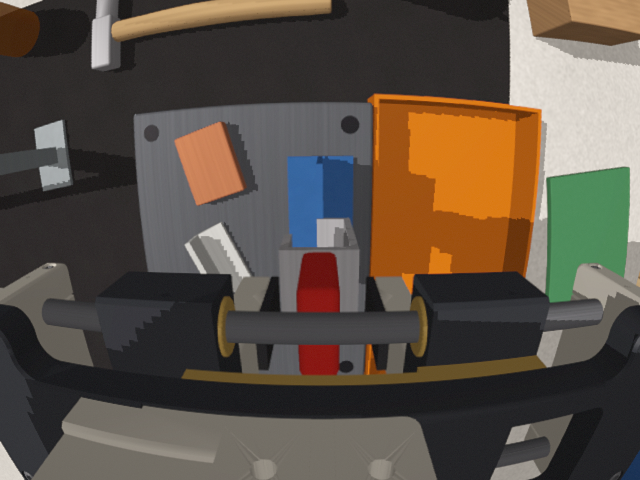

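The fingers straddle the grip, red at (320,310), and are still closing. Next I finish the grasp and lift.

```bash
python3 -m creep '[[[0,0,0,0,0],[0,0,0,0,0],[0,0,0,0,0],[0,0,0,0,0],[0,0,0,0,0],[0,0,0,0,0]]]'
python3 -m creep '[[[0,0,-0.06,0,0],[0,0,-0.08,0,0],[0,0,-0.1,0,0],[0,0,-0.1,0,0],[0,0,-0.06,0,0],[0,0,0,0,0],[0,0,0,0,0]]]'
```

```text
clock: 8.05
tool_pos: [0.5588, -0.2732, 0.4005]
orientation: [-180.0, 0.0, 1.4]
force: [-0.2, -0.5, -1.0]
opening: 0.0157
gripper_force: 30.0
clock: 8.63
tool_pos: [0.5587, -0.2731, 0.4804]
orientation: [-180.0, -0.0, 1.4]
force: [-0.5, 0.1, -3.1]
opening: 0.0164
gripper_force: 30.0
```

```bash
python3 -m creep '[[[-0.03,-0.1,0,0,0],[-0.04,-0.15,0,0,0],[-0.04,-0.18,0,0,0],[-0.04,-0.18,0,0,0],[-0.04,-0.18,0,0,0],[-0.04,-0.17,0,0,0],[-0.03,-0.11,0,0,0],[0,-0.05,0,0,0]]]'
python3 -m creep '[[[0,0,0,0.054,0],[0,0,0,0.07,0],[0,0,0,0.078,0],[0,0,0,0.078,0],[0,0,0,0.078,0],[0,0,0,0.078,0],[0,0,0,0.078,0],[0,0,0,0.078,0]]]'
python3 -m creep '[[[0,0,0,0.078,0],[0,0,0,0.078,0],[0,0,0,0.078,0],[0,0,0,0.064,0],[0,0,0,0.044,0],[0,0,0,0,0],[0,0,0,0,0]]]'
```

```text
clock: 9.3
tool_pos: [0.4996, -0.0483, 0.4793]
orientation: [-180.0, 0.1, 1.6]
force: [-0.7, -0.6, -2.0]
opening: 0.0159
gripper_force: 30.0
clock: 9.97
tool_pos: [0.5011, -0.0509, 0.4791]
orientation: [179.9, 0.1, -52.2]
force: [-0.0, 0.4, -2.7]
opening: 0.0155
gripper_force: 30.0
clock: 10.55
tool_pos: [0.5012, -0.0508, 0.4795]
orientation: [179.9, -0.0, -82.5]
force: [0.5, 0.0, -2.2]
opening: 0.0158
gripper_force: 30.0
```

```bash
python3 -m creep '[[[-0.11,-0.036,0,0,0],[-0.17,-0.055,0,0,0],[-0.18,-0.055,0,0,0],[-0.18,-0.055,0,0,0],[-0.17,-0.055,0,0,0],[-0.12,-0.044,0,0,0],[0,0,0,0,0]]]' >/dev/null
python3 -m creep '[[[0,0,0.06,0,0],[0,0,0.09,0,0],[0,0,0.09,0,0],[0,0,0.06,0,0],[0,0,0.025,0,0],[0,0,0,0,0],[0,0,0,0,0]]]'
python3 - <<'E'
from h import *
np.set_printoptions(precision=4,suppress=True)
o,p=wshot("w3")
s=snapshot("side");cv2.imwrite("pics/s3.png",s["frame"][...,::-1])
for q,z in(("mark",.183),("rail_top",.19)):
    for l in nets.landmark_of(p,q)[:1]: print("wrist",q,l["uv"],watz(p,o,l["uv"],z))
l=nets.landmark_of(s,"guard_hook")[:1];print([(a["uv"],atz(s,a["uv"],.224)) for a in l])
hsv=cv2.cvtColor(p["frame"],cv2.COLOR_RGB2HSV);y=cv2.inRange(hsv,(22,150,120),(34,255,255))
k,l,st,c=cv2.connectedComponentsWithStats(y)
for i in range(1,k):
    if st[i,4]>40: print(st[i],watz(p,o,c[i],.19))
E
```

```text
clock: 11.72
tool_pos: [0.537, 0.1415, 0.4159]
orientation: [-180.0, -0.0, -82.6]
force: [0.6, 0.2, -2.7]
opening: 0.0161
gripper_force: 30.0
[([302.3, 257.6], array([0.5382, 0.1388, 0.224 ]))]
```

View pics/w3.png

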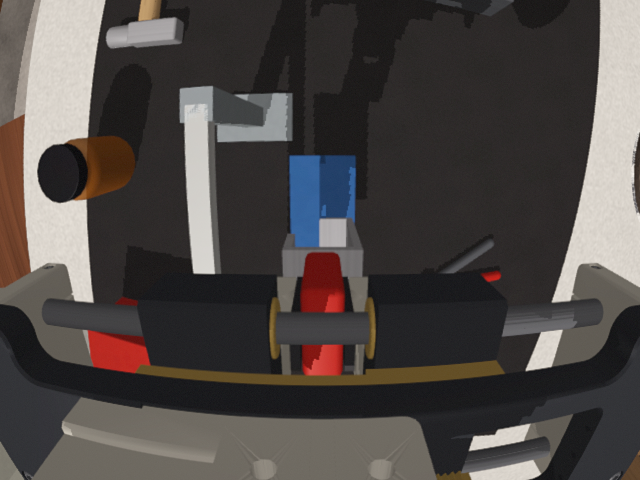

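View pics/s3.png

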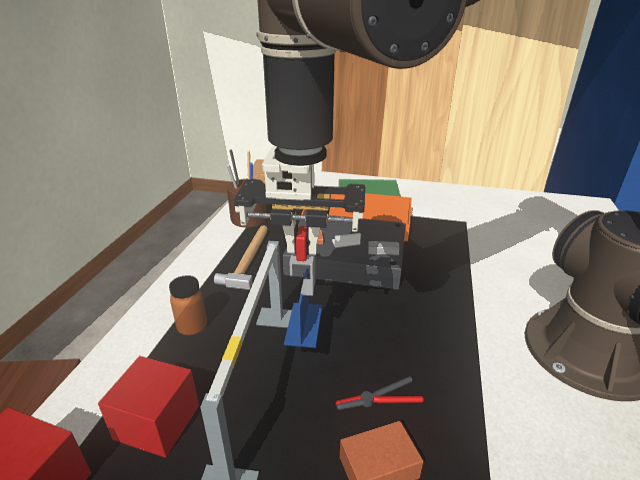

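The wrist view shows the rail to the left of the guard, with edges at (187,130)–(193,272) and (215,140)–(219,272). The side view puts the hook at (302,258) with its strap on the robot's side, as needed.

Run:
```python
from h import *
np.set_printoptions(precision=4,suppress=True)
o,p=wshot();g=cv2.cvtColor(p["frame"],cv2.COLOR_RGB2GRAY)
T=np.array(o["tool_pos"]);a=np.radians(o["orientation"][2]);ty=np.array([np.sin(a),-np.cos(a)]);tx=np.array([np.cos(a),np.sin(a)])
for r in range(140,270,20):
    c=np.where(g[r,170:240]>150)[0]+170
    q=[watz(p,o,(u,r),.19)[:2]-T[:2] for u in(c.min()-.5,c.max()+.5)]
    print(r,c.min(),c.max(),[(round(v@tx,4),round(v@ty,4)) for v in q])
```

```text
140 186 223 [(np.float64(0.0722), np.float64(-0.0786)), (np.float64(0.0709), np.float64(-0.0556))]
160 186 208 [(np.float64(0.0605), np.float64(-0.0792)), (np.float64(0.0599), np.float64(-0.065))]
180 187 209 [(np.float64(0.0488), np.float64(-0.0792)), (np.float64(0.0483), np.float64(-0.0649))]
200 188 210 [(np.float64(0.0369), np.float64(-0.0794)), (np.float64(0.0366), np.float64(-0.065))]
220 189 211 [(np.float64(0.0249), np.float64(-0.0798)), (np.float64(0.0247), np.float64(-0.0652))]
240 191 212 [(np.float64(0.0125), np.float64(-0.0797)), (np.float64(0.0125), np.float64(-0.0656))]
260 193 214 [(np.float64(-0.0003), np.float64(-0.0798)), (np.float64(-0.0001), np.float64(-0.0654))]
```

```bash
python3 -m creep '[[[0,-0.05,0,0,0],[0,-0.08,0,0,0],[0,-0.09,0,0,0],[0,-0.08,0,0,0],[0,-0.042,0,0,0],[0,-0.02,0,0,0],[0,0,0,0,0],[0,0,0,0,0]]]'
python3 -m creep '[[[0,0,0.03,0,0],[0,0,0.05,0,0],[0,0,0.05,0,0],[0,0,0.03,0,0],[0,0,0.01,0,0],[0,0,0,0,0],[0,0,0,0,0]]]'
```

```text
clock: 12.68
tool_pos: [0.6082, 0.1508, 0.4154]
orientation: [180.0, -0.0, -82.6]
force: [-0.2, -0.2, -3.7]
opening: 0.0155
gripper_force: 30.0
clock: 13.27
tool_pos: [0.6086, 0.151, 0.3816]
orientation: [180.0, -0.0, -82.6]
force: [0.4, 0.2, -2.6]
opening: 0.0159
gripper_force: 30.0
```

```bash
python3 -m creep '[[[0,0,0.004,0,0],[0,0,0,0,0],[0,0,0,0,0]]]'
python3 -m creep '[[[0,0,0.004,0,0],[0,0,0,0,0],[0,0,0,0,0]]]'
python3 -m creep '[[[0,0,0.003,0,0],[0,0,0,0,0],[0,0,0,0,0]]]'
```

```text
clock: 13.52
tool_pos: [0.6086, 0.1509, 0.3809]
orientation: [-180.0, 0.0, -82.6]
force: [0.2, 0.2, -2.6]
opening: 0.0158
gripper_force: 30.0
clock: 13.77
tool_pos: [0.6086, 0.1509, 0.3805]
orientation: [-180.0, 0.0, -82.6]
force: [-0.3, -0.7, 0.2]
opening: 0.0153
gripper_force: 30.0
clock: 14.02
tool_pos: [0.6086, 0.1509, 0.3805]
orientation: [-179.9, 0.0, -82.6]
force: [-2.9, 0.7, 5.5]
opening: 0.0158
gripper_force: 30.0
```

Run:
```python
from h import *
th=np.radians(7.1);ax=np.array([-np.sin(th),np.cos(th),0]);nx=np.array([np.cos(th),np.sin(th),0]);c0=np.array([.6086,.1509,.183])
for n in("top","side"):
    p=snapshot(n);hsv=cv2.cvtColor(p["frame"],cv2.COLOR_RGB2HSV);y=cv2.inRange(hsv,(20,110,90),(36,255,255))
    k,l,s,c=cv2.connectedComponentsWithStats(y);i=1+np.argmax(s[1:,4])
    best=[]
    for d in np.arange(.14,.22,.0005):
        for e in np.arange(-.004,.0045,.001):
            pts=[c0+ax*(d+a)+nx*(e+b)+[0,0,h] for a in(-.022,.022) for b in(-.007,.007) for h in(-.007,.007)]
            uv=cv2.projectPoints(np.array(pts),np.array(p["rvec"],float),np.array(p["tvec"],float),np.array([[p["fx"],0,p["cx"]],[0,p["fy"],p["cy"]],[0,0,1.]]),None)[0][:,0]
            m=np.zeros((480,640),np.uint8);cv2.fillConvexPoly(m,np.round(cv2.convexHull(uv.astype(np.float32))*16).astype(np.int32),1,shift=4)
            M=m>0;Y=l==i;best.append(((M&Y).sum()/(M|Y).sum(),d,e))
    best.sort(reverse=True);print(n,s[i],np.array(best[:5]).round(4).tolist(),np.mean([b[1] for b in best[:8]]))
```

```text
top [143 231  23  11 203] [[0.8602, 0.1845, 0.003], [0.8529, 0.184, 0.003], [0.8529, 0.182, 0.003], [0.8529, 0.18, 0.003], [0.8494, 0.183, 0.003]] 0.18206250000000004
side [222 336  20  31 333] [[0.7757, 0.1745, 0.003], [0.7744, 0.1765, 0.003], [0.7744, 0.176, 0.003], [0.7698, 0.174, 0.003], [0.7669, 0.1725, 0.003]] 0.17468750000000005
```

```bash
python3 -m creep '[[[-0.02,0,-0.002,0,0],[-0.04,0,0,0,0],[-0.06,-0.001,0,0,0],[-0.06,-0.001,0,0,0],[-0.06,0,0,0,0],[-0.06,0,0,0,0],[-0.06,-0.001,0,0,0],[-0.06,0,0,0,0]]]'
python3 -m creep '[[[-0.06,0,0,0,0],[-0.06,-0.001,0,0,0],[-0.06,0,0,0,0],[-0.06,0,0,0,0],[-0.06,-0.001,0,0,0],[-0.06,0,0,0,0],[-0.05,-0.001,0,0,0],[-0.03,0,0,0,0]]]'
python3 -m creep '[[[-0.025,0,0,0,0],[-0.01,0,0,0,0],[0,0,0,0,0],[0,0,0,0,0]]]'
python3 - <<'E'
from h import *
for n,w in(("top",(90,190,200,290)),("side",(160,290,310,410))):
    p=snapshot(n);f=p["frame"][w[2]:w[3],w[0]:w[1]]
    globals()[n]=cv2.resize(f,(int(480*f.shape[1]/f.shape[0]*.8) if 0 else 400,400),interpolation=cv2.INTER_CUBIC)
cv2.imwrite("pics/m4.png",np.hstack([top,side])[...,::-1])
E
```

```text
clock: 14.78
tool_pos: [0.5983, 0.2357, 0.3805]
orientation: [-179.9, -0.0, -82.6]
force: [0.4, -4.8, 6.3]
opening: 0.0153
gripper_force: 30.0
clock: 15.45
tool_pos: [0.5874, 0.3234, 0.3805]
orientation: [-179.9, -0.0, -82.5]
force: [0.5, -3.7, 6.4]
opening: 0.0162
gripper_force: 30.0
clock: 15.78
tool_pos: [0.5864, 0.3301, 0.3805]
orientation: [-179.9, 0.0, -82.5]
force: [-0.3, -1.6, 5.3]
opening: 0.0158
gripper_force: 30.0
```

View pics/m4.png

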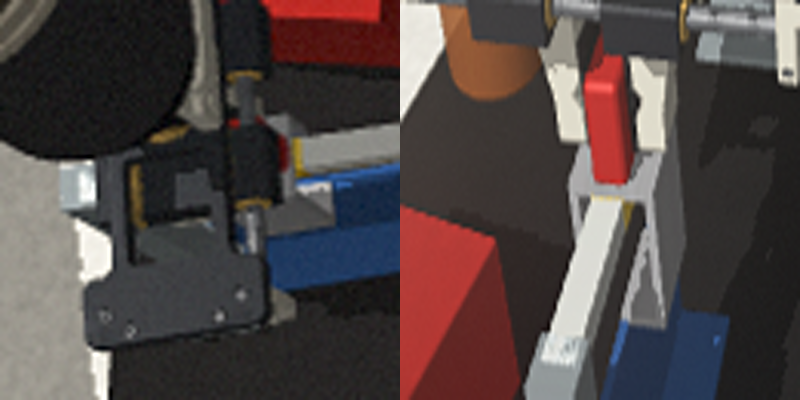

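A thin sliver of yellow shows at each end of the hook: (297,157) in the left crop and (605,200) in the right one. The hook is centred on the band to within about 3 mm. Releasing now.

```bash
python3 -m creep '[[[0,0,-0.003,0,0],[0,0,0,0,0.6],[0,0,0,0,0.6],[0,0,0,0,0.6],[0,0,0,0,0.6],[0,0,0,0,0.6],[0,0,0,0,0.6],[0,0,0,0,0.6]]]'
python3 -m creep '[[[0,0,0,0,0.6],[0,0,0,0,0.6],[0,0,-0.1,0,0.6],[0,0,-0.2,0,0.6],[0,0,-0.2,0,0.6],[0,0,-0.2,0,0.6],[0,0,0,0,0.6],[0,0,0,0,0.6]]]'
python3 - <<'E'
from h import *
o,p=wshot("w5")
h=cv2.cvtColor(p["frame"],cv2.COLOR_RGB2HSV);y=cv2.inRange(h,(20,110,90),(36,255,255))
k,l,s,c=cv2.connectedComponentsWithStats(y)
for i in range(1,k):
    if s[i,4]>10: print(s[i],watz(p,o,c[i],.19))
E
```

```text
clock: 16.55
tool_pos: [0.5867, 0.3286, 0.3804]
orientation: [180.0, -0.0, -82.6]
force: [-0.0, 0.2, -0.2]
opening: 0.0516
gripper_force: 0.0
clock: 17.22
tool_pos: [0.5868, 0.3284, 0.5241]
orientation: [-179.7, 0.2, -82.6]
force: [-0.4, 0.2, -1.0]
opening: 0.0525
gripper_force: 0.0
[315 194  16   4  64] [0.5907842 0.3090216 0.19     ]
[191 297  13  58 293] [0.70052211 0.45521189 0.19      ]
[442 297  12  58 270] [0.44898137 0.42176774 0.19      ]
[ 210  353  354   32 3274] [0.48393966 0.48204436 0.19      ]
```

View pics/w5.png

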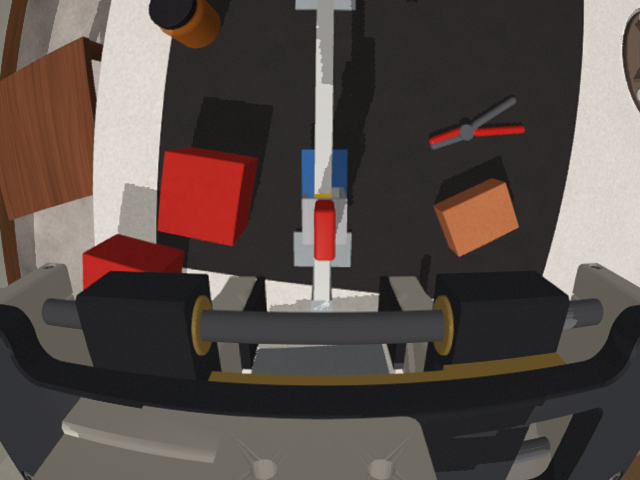

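The guard hangs on the rail, grip at (325,230), with a sliver of the band at (322,195). On to the pushing.

```bash
python3 -m creep '[[[0,0,0,0.062,0.34],[0.12,0.02,0,0,0.34],[0.18,0.03,0,0,0.34],[0.2,0.03,0,0,0.34],[0.2,0.03,0,0,0.34],[0.2,0.03,0,0,0.34],[0.2,0.03,0,0,0.34],[0.2,0.03,0,0,0.34]]]' >/dev/null
python3 -m creep '[[[0.2,0.03,0,0,0.34],[0.2,0.03,0,0,0.34],[0.2,0.03,0,0,0.34],[0.2,0.03,0,0,0.34],[0.16,0.03,0,0,0.34],[0.08,0.03,0,0,0.34],[0,0,0,0,0.34],[0,0,0,0,0.34]]]'
python3 - <<'E'
from h import *
o,p=wshot("w6")
for q,z in (("bar_offcut",.08),("angle_offcut",.07),("plate_offcut",.074)):
    m=nets.masks_of(p,q)
    if m: print(q,round(m[0]["confidence"],2),m[0]["uv"],wrect(p,o,m[0]["region"],z))
m=nets.masks_of(p,"block");print(wrect(p,o,m[0]["region"],.06))
E
```

```text
clock: 18.6
tool_pos: [0.5251, -0.1426, 0.5191]
orientation: [179.9, 0.0, -88.3]
force: [0.2, 0.4, 0.2]
opening: 0.0297
gripper_force: 0.0
bar_offcut 0.69 [404.3, 183.3] ((425.99395751953125, -166.46136474609375), (73.76460266113281, 30.689809799194336), 11.227449417114258)
angle_offcut 0.78 [326.2, 162.6] ((518.0447998046875, -182.5009765625), (65.16250610351562, 32.57240295410156), 26.506717681884766)
plate_offcut 0.93 [251.6, 168.2] ((606.1294555664062, -174.7542266845703), (64.69986724853516, 47.68125915527344), 19.11354637145996)
((518.6771850585938, -208.25474548339844), (281.1428527832031, 222.8890380859375), 1.2672441005706787)
```

View pics/w6.png

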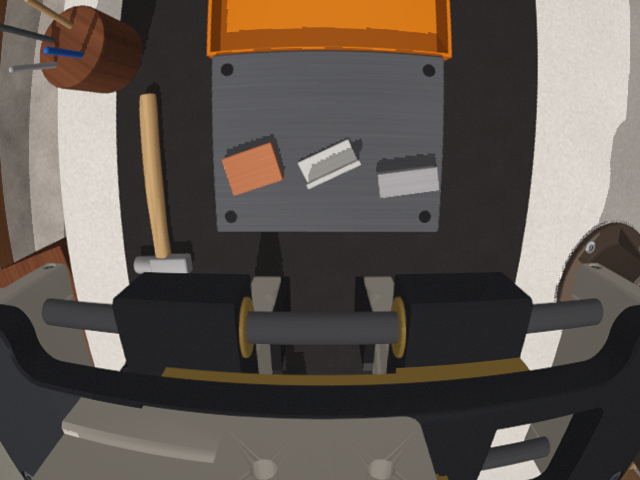

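The view shows the plate at (252,168), the angle at (329,163) and the bar at (408,181), all matching the earlier measurements. The plate goes first.

```bash
python3 -m creep '[[[-0.1,-0.16,0,0,0.34],[-0.1,-0.16,0,0,0.34],[0,-0.08,0.1,0,0.34],[0,0,0.2,0,0.34],[0,0,0.2,0,0.34],[0,0,0.2,0,0.34],[0,0,0.2,0,0.34],[0,0,0,0,0.34]]]'
python3 -m creep '[[[0,0,0.2,0,0.34],[0,0,0.15,0,0.34],[0,0,0.08,0,0.34],[0,0,0,0,0.34],[0,0,0,0,0.34]]]'
```

```text
clock: 19.52
tool_pos: [0.6016, -0.0981, 0.332]
orientation: [179.2, 0.1, -88.2]
force: [-1.8, -0.8, -2.4]
opening: 0.0299
gripper_force: 0.0
clock: 19.93
tool_pos: [0.6052, -0.0986, 0.2558]
orientation: [-180.0, -0.0, -88.1]
force: [0.4, 0.4, -0.2]
opening: 0.0297
gripper_force: 0.0
```

```bash
python3 -m creep '[[[0,0,0.058,0,0.34],[0.05,0,0,0,0.34],[0.06,0,0,0,0.34],[0.06,0,0,0,0.34],[0.06,0,0,0,0.34],[0.06,0,0,0,0.34],[0.06,0,0,0,0.34],[0.06,0,0,0,0.34]]]'
python3 -m creep '[[[0.06,0,0,0,0.34],[0.06,0,0,0,0.34],[0.06,0,0,0,0.34],[0.06,0,0,0,0.34],[0.06,0,0,0,0.34],[0.06,0,0,0,0.34],[0.06,0,0,0,0.34],[0.06,0,0,0,0.34]]]'
python3 -m creep '[[[0.06,0,0,0,0.34],[0.06,0,0,0,0.34],[0.06,0,0,0,0.34],[0.06,0,0,0,0.34],[0.06,0,0,0,0.34],[0.06,0,0,0,0.34],[0,0,0,0,0.34],[0,0,0,0,0.34]]]'
python3 - <<'E'
from h import *
o,p=wshot("w7")
for q,z in (("plate_offcut",.02),("angle_offcut",.07)):
    m=nets.masks_of(p,q)
    if m: print(q,round(m[0]["confidence"],2),m[0]["uv"],wrect(p,o,m[0]["region"],z))
E
```

```text
clock: 20.6
tool_pos: [0.6068, -0.1825, 0.2432]
orientation: [-180.0, 0.0, -88.2]
force: [0.7, 2.6, 2.6]
opening: 0.03
gripper_force: 1.3
clock: 21.27
tool_pos: [0.6098, -0.2782, 0.2428]
orientation: [180.0, 0.0, -88.2]
force: [1.0, 2.7, 2.0]
opening: 0.0298
gripper_force: 1.3
clock: 21.93
tool_pos: [0.6119, -0.35, 0.2425]
orientation: [180.0, 0.0, -88.3]
force: [0.4, 0.2, -0.5]
opening: 0.0297
gripper_force: 0.0
plate_offcut 0.83 [342.1, 213.9] ((603.2962646484375, -376.57427978515625), (61.063720703125, 46.49324035644531), 1.1092500686645508)
```

The plate lies flat in the tray, and its measured size fits. Next is the angle.

```bash
python3 -m creep '[[[0,0,-0.15,0,0.3],[0,0,-0.15,0,0.3],[-0.18,0.065,0,0,0.3],[-0.18,0.065,0,0,0.3],[-0.18,0.065,0,0,0.3],[-0.18,0.065,0,0,0.3],[-0.18,0.065,0,0,0.3],[-0.18,0.065,0,0,0.3]]]' >/dev/null
python3 -m creep '[[[-0.185,0.06,0,0,0.3],[0,0,0,0,0.3],[0,0,0,0,0.3],[0,0,0.15,0,0.3],[0,0,0.15,0,0.3],[0,0,0,0,0.3]]]'
```

```text
clock: 23.25
tool_pos: [0.514, -0.0992, 0.2398]
orientation: [179.9, -0.0, -88.2]
force: [-0.3, 0.1, 0.8]
opening: 0.026
gripper_force: 0.0
```

```bash
python3 -m creep '[[[0,0,-0.035,0,0.3],[0.05,0,0,0,0.3],[0.06,0,0,0,0.3],[0.06,0,0,0,0.3],[0.06,0,0,0,0.3],[0.06,0,0,0,0.3],[0.06,0,0,0,0.3],[0.06,0,0,0,0.3]]]'
python3 -m creep '[[[0.06,0,0,0,0.3],[0.06,0,0,0,0.3],[0.06,0,0,0,0.3],[0.06,0,0,0,0.3],[0.06,0,0,0,0.3],[0.06,0,0,0,0.3],[0.06,0,0,0,0.3],[0.06,0,0,0,0.3]]]'
python3 -m creep '[[[0.06,0,0,0,0.3],[0.06,0,0,0,0.3],[0.06,0,0,0,0.3],[0.06,0,0,0,0.3],[0.06,0,0,0,0.3],[0.06,0,0,0,0.3],[0,0,0,0,0.3],[0,0,0,0,0.3]]]'
python3 - <<'E'
from h import *
o,p=wshot("w8")
for q,z in (("plate_offcut",.018),("angle_offcut",.02)):
    m=nets.masks_of(p,q)
    if m: print(q,round(m[0]["confidence"],2),m[0]["uv"],wrect(p,o,m[0]["region"],z))
E
```

```text
clock: 23.92
tool_pos: [0.5167, -0.1824, 0.25]
orientation: [-180.0, 0.0, -88.2]
force: [0.9, 1.0, 0.9]
opening: 0.0263
gripper_force: 0.6
clock: 24.58
tool_pos: [0.5198, -0.278, 0.2498]
orientation: [180.0, 0.0, -88.2]
force: [0.5, 1.0, 1.5]
opening: 0.0266
gripper_force: 0.5
clock: 25.25
tool_pos: [0.5219, -0.3497, 0.2496]
orientation: [180.0, 0.0, -88.3]
force: [-0.1, 0.6, -0.2]
opening: 0.0265
gripper_force: 0.0
plate_offcut 0.85 [196.9, 206.8] ((601.3693237304688, -375.9913330078125), (64.18439483642578, 46.9749870300293), 1.7450851202011108)
angle_offcut 0.56 [334.1, 236.4] ((515.002685546875, -362.600341796875), (40.85530090332031, 66.21692657470703), 89.54205322265625)
```

View pics/w8.png

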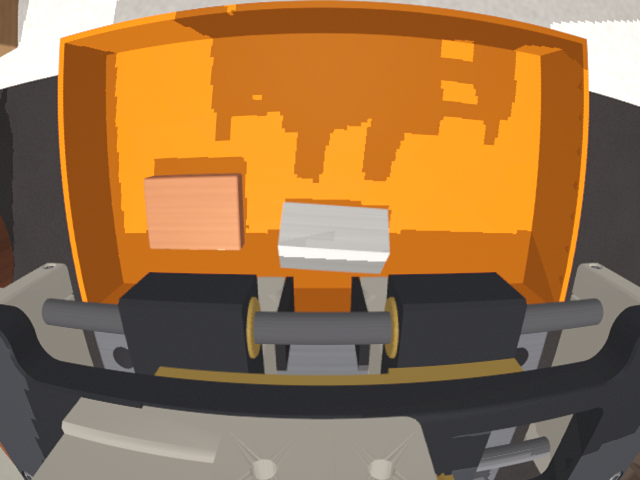

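The plate at (195,212) and the angle at (334,237) are both in the tray. The bar is last.

```bash
python3 -m creep '[[[0,0,-0.12,0,0.34],[0,0,-0.12,0,0.34],[-0.18,0.065,0,0,0.34],[-0.18,0.065,0,0,0.34],[-0.18,0.065,0,0,0.34],[-0.18,0.065,0,0,0.34],[-0.18,0.065,0,0,0.34],[-0.18,0.065,0,0,0.34]]]' >/dev/null
python3 -m creep '[[[-0.185,0.07,0,0,0.34],[0,0,0,0,0.34],[0,0,0,0,0.34],[0,0,0.12,0,0.34],[0,0,0.12,0,0.34],[0,0,0,0,0.34]]]'
```

```text
clock: 26.57
tool_pos: [0.4208, -0.0994, 0.2469]
orientation: [179.7, -0.0, -88.3]
force: [-0.8, -0.5, -0.3]
opening: 0.0295
gripper_force: 0.0
```

```bash
python3 -m creep '[[[0.04,0,0,0,0.34],[0.05,0,0,0,0.34],[0.06,0,0,0,0.34],[0.06,0,0,0,0.34],[0.06,0,0,0,0.34],[0.06,0,0,0,0.34],[0.06,0,0,0,0.34],[0.06,0,0,0,0.34]]]'
python3 -m creep '[[[0.06,0,0,0,0.34],[0.06,0,0,0,0.34],[0.06,0,0,0,0.34],[0.06,0,0,0,0.34],[0.06,0,0,0,0.34],[0.06,0,0,0,0.34],[0.06,0,0,0,0.34],[0.06,0,0,0,0.34]]]'
python3 -m creep '[[[0.06,0,0,0,0.34],[0.06,0,0,0,0.34],[0.06,0,0,0,0.34],[0.06,0,0,0,0.34],[0.06,0,0,0,0.34],[0.03,0,0,0,0.34],[0,0,0,0,0.34],[0,0,0,0,0.34]]]'
python3 -m creep '[[[0,0,-0.15,0,0.34],[0,-0.15,-0.15,0,0.34],[-0.1,-0.15,-0.1,0,0.34],[-0.1,-0.15,-0.1,0,0.34],[0,0,-0.1,0,0.34],[0,0,-0.1,0,0.34],[0,0,0,0,0.34],[0,0,0,0,0.34]]]'
python3 - <<'E'
from h import *
o,p=wshot()
s=snapshot("side");t=snapshot("top")
a=p["frame"];b=cv2.resize(s["frame"][150:470,150:450],(300,320));
cv2.imwrite("pics/f9.png",np.hstack([cv2.resize(a,(480,360)),cv2.resize(b,(320,360))])[...,::-1])
for q,z in (("plate_offcut",.018),("angle_offcut",.02),("bar_offcut",.024)):
    m=nets.masks_of(p,q)
    if m: print(q,round(m[0]["confidence"],2),m[0]["uv"],wrect(p,o,m[0]["region"],z))
for n,q in(("top",t),("side",s)):
    l=nets.landmark_of(q,"guard_hook");print(n,[(x["uv"],atz(q,x["uv"],.19)) for x in l[:1]])
E
```

```text
clock: 27.23
tool_pos: [0.4255, -0.1904, 0.2513]
orientation: [-179.9, -0.0, -88.2]
force: [0.2, 1.3, -1.2]
opening: 0.0299
gripper_force: 0.8
clock: 27.9
tool_pos: [0.4282, -0.2865, 0.2512]
orientation: [-179.9, -0.0, -88.2]
force: [-0.4, 3.0, 1.8]
opening: 0.0295
gripper_force: 1.3
clock: 28.57
tool_pos: [0.4299, -0.351, 0.2496]
orientation: [180.0, 0.0, -88.2]
force: [-0.0, -0.7, 0.4]
opening: 0.0298
gripper_force: 0.0
clock: 29.23
tool_pos: [0.5185, -0.3071, 0.3905]
orientation: [-179.9, -0.0, -88.1]
force: [-0.5, 0.1, -0.9]
opening: 0.0298
gripper_force: 0.0
plate_offcut 0.58 [238.9, 138.9] ((602.763427734375, -375.008056640625), (63.79070281982422, 46.15821075439453), 1.0632195472717285)
angle_offcut 0.91 [325.8, 156.6] ((515.7914428710938, -359.59259033203125), (41.57414627075195, 63.881622314453125), 88.40615844726562)
bar_offcut 0.79 [415.3, 154.4] ((430.65252685546875, -367.4284973144531), (74.03005981445312, 28.37317657470703), 1.837641954421997)
top [([154.9, 235.9], array([0.58767195, 0.32800222, 0.19      ]))]
side []
```

View pics/f9.png

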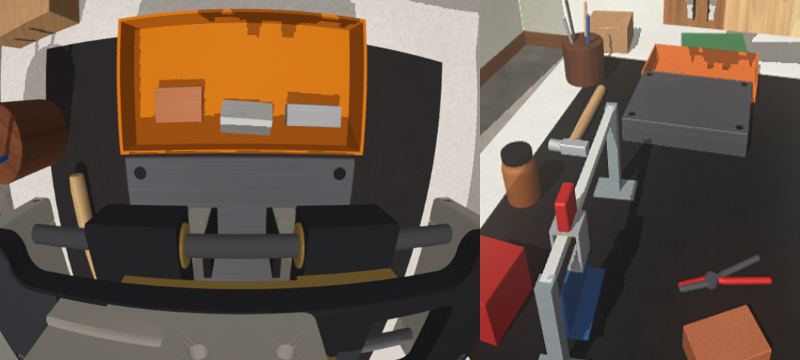

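All three offcuts lie in the tray: plate at (180,104), angle at (247,117) and bar at (313,115). The guard hangs on the rail at (567,210), and nothing is touching the robot.

```bash
python3 -c "
from plant import workorder
print(workorder.close_job())"
```

```text
the job is handed in; nothing more can be done
None
```

I handed the job in at about 29 s on the robot's clock, and no verdict came back: the guard hangs released on the rail, within about 3 mm of the yellow band's centre, and the last views show all three offcuts in the scrap tray.

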